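# Close the clasp of a spring-form cake pan

### The arm

A 6-joint arm with a two-finger parallel gripper is mounted at the origin on a cart in front of the work surface, level with it; the furniture and walls round the work are solid. World frame = base frame: x ahead of the robot, y to its left, z up, the work surface at z = 0. Lengths are in m, angles in degrees, forces in N, time in s.
With the tool pointing down it reaches from about 0.3 to 0.75 m from the base axis. Payload 8.5 kg.
Tool frame: the origin (TCP) lies on the centre line of the jaws, within the pads' length; the fingertips stand 17 mm ahead of it and the grasp point (between the pads) lies 2 mm behind it (env.tip_extent is the distance from the TCP to the fingertips, in m); z points along the fingers, y is the direction in which the jaws open and shut (so a half turn about z gives the same grasp; the last joint's range is limited). The gripper opens to 85 mm and grips with 20 to 120 N. Pads are 22 mm wide; open, the fingers measure 114 mm over their backs; the gripper's body (76 mm by 85 mm) begins 54 mm behind the grasp point. The pads swing forward as they close: fully open they stand 13 mm farther back than shut.
Start: joints at [57.68, 21.807, 74.336, -0, 83.858, -12.336], TCP at [0.188, 0.517, 0.224] pointing down, gripper open.
Joint ranges: [-178.18, 178.18], [-50.72, 133.34], [12.68, 142.11], [-81.47, 261.47], [9.98, 163.14], [-165.26, 165.26]. Speed limits (degrees/s): [136.94, 136.94, 180, 180, 180, 180].

### API

Orientations are given as a 3x3 rotation matrix whose columns are the frame's x, y, z axes.
In Python, from rig import telemetry, get_image, camera_params, close_job, env gives the robot as it stands.
- The arm moves only by the tool apply_moves, never from a script. Its argument "motion" is a list of rows, each an object of numbers: "tx", "ty", "tz": the shift along the tool's x, y, z in cm; "turn": the turn about the tool's z in degrees; "jaw": the gripper's target within -1 to 1 (fully open at 1, half-way at 0, shut at -1). In form: [{"tx": .., "ty": .., "tz": .., "turn": .., "jaw": ..}, ...]. A call has 1 to 5 rows; each row is the pose to reach, as a shift and turn from the pose measured when the call began, along the tool's axes at that moment; what a row does not reach only later rows make up. A row lasts 1/12 s, in which the tool goes at most 41.7 mm and 7.16 degrees, less where a joint would pass 70% of its speed; a pose out of reach is approached as far as the arm can. A call with a gripper value outside its range is refused whole. The fingers move at their own pace and stop on an object; "squeeze" is the grip in N (left out, the last holds). Time passes only in rows, so rows that repeat a pose let the fingers close. It gives the time, the measured TCP pose, the force and the opening at its end, in the units of the state.
- telemetry.observe(): the state, without advancing time (a new reading comes with each control period).
- get_image(name): name is "scene" or "top"; returns (picture, depth): 480x640x3 uint8, red, green, blue; 480x640 float32, m along the optical axis (not along the pixel's ray), 0 where there is no reading.
- camera_params(name): a dict with "fx", "fy", "cx", "cy" (pixels), "rvec" (rotation vector, rad) and "tvec" (3), from world to camera coordinates, as OpenCV has them. Camera axes: x right, y down, z forward; pixel columns grow to the right and rows downward; lengths in m; the calibration is good to about 2 mm. A picture is of the moment at which its call begins. camera_params takes no time and is no camera call.
- close_job(): hands the job in, once; it reports no verdict.
The state is a dict: "time_s": time; "q": joint angles; "qvel": joint speeds; "joint_efforts": joint torques, N m; "position": TCP position; "tool_rot": TCP orientation; "ft_force": force on the tool from outside, world axes, zero at the start; "wrist_torque": the same for the moment, N m; "grip_width": finger opening in m.
Only numpy, scipy, OpenCV 4.12 (cv2) and the standard library are available. Lean on these libraries where they do the work, as an engineer would, in place of code of your own. Each camera call takes 0.05 s, during which the arm holds its last target. There are 200 camera calls.

### The job

Get the spring-form cake pan ready for baking: its loose base plate is riding up at the clasp side, so first press it down with a fingertip until it lies flat in the bottom of the ring, and only then push the clasp lever round until it goes over its dead point and snaps shut against the ring. Touch and push only: pick nothing up, leave the pan about where it stands and do not disturb the things around it.

Things in the scene. Friction and masses are not known exactly. Their poses are not given: they have to be found in the camera images.
- pan: round steel spring-form cake pan, loose, about 1.1 kg, friction on the table about 0.6. Upright ring 185 mm across, 62 mm high, wall 3 mm, open on top. Origin: centre of its underside; z up; its -x side carries the clasp and faces the robot within 0.6 rad. At the start the ring half on its +y side stands off 6 mm at the clasp
- base_edge (a point): place to press: on top of the base plate (steel disc 176 mm across, 3 mm thick, inside the ring), 36 mm in from its raised edge at the clasp side, on the pan's own x axis, 52 mm from its centre. 6.5 mm above the table when the plate is flat, 11 to 20 mm higher at the start
- base_plate (a joint): tilt of the base plate about its far edge, rad: 0 = flat in the bottom of the ring, 0.08 to 0.14 at the start (clasp side raised). It sticks where it is left by friction; about 3 to 4 N straight down at base_edge moves it, and it stops at 0
- clasp_pivot (a point): the upright axis of the clasp lever, on the outside of the ring at the clasp side, 33 mm above the table, at (-99.5, -14, 33) mm in the pan's frame
- lever_tip (a point): free end of the clasp lever, 60 mm from clasp_pivot and 33 mm above the table. The lever is an upright steel strip from the pivot to here, 3 mm thick and 22 mm high (22 to 44 mm above the table), nearly straight. The point's x axis points along the strip away from the pivot, z up
- clasp_lever (a joint): lever angle, rad: 0 = open, square out from the ring (to the pan's -x); grows anticlockwise seen from above, tip going round outside to the pan's -y side; 1.92 = shut along the ring wall. Push its face that looks to the pan's +y side when open (clear for 60 mm): at most 2 N at 45 mm from the pivot, nothing at the dead point near 1.5. Beyond it snaps to 1.92; left before it, springs back to 0
- mug: green and white mug, 78x116x101 mm, left of the pan; leave alone. Origin: centre of its underside
- canister: round ceramic canister with wooden lid, 70 mm across, 110 mm high, left of the pan; leave alone. Origin: centre of its underside
- lemon: lemon, 78x55x56 mm, near the robot; leave alone. Origin: centre of its underside
- peeler: peeler with a blue handle, 170x25x18 mm, lying near the robot; leave alone. Origin: centre of its underside
- glass: drinking glass, 80 mm across, 91 mm high, at the far right; leave alone. Origin: centre of its underside

How it is judged (in metres and radians):
On the way, in this order (a step that is already met when the one before it is completed fails the run):
1. the base plate lies flat while the clasp is still open (value of joint base_plate below 0.015 rad and value of joint clasp_lever below 0.6 rad), for 0.2 s.
2. the clasp lever has snapped shut (value of joint clasp_lever above 1.85 rad), for 0.2 s.
At the end, for the whole second after the job is handed in: The clasp lever is shut (within 0.07 rad of flat against the ring), the base plate is flat (raised edge under 3 mm), and the pan stands flat and at rest on the table within 50 mm of where it was found (value of joint clasp_lever above 1.85 rad and value of joint base_plate below 0.015 rad and distance of pan from where it was at the start of the episode below 0.05 m and height (world z) of pan below 0.004 m and angle between pan's own z axis and vertical below 0.03 rad and linear speed of pan below 0.01 m/s); the robot touches nothing.
It fails at once if the pan is lifted or tipped (height (world z) of pan above 0.012 m or angle between pan's own z axis and vertical above 0.12 rad).
It fails at once if the pan is pushed more than 60 mm away (distance of pan from where it was at the start of the episode above 0.06 m).
It fails at once if the clasp is closed on a base plate that is not flat (value of joint clasp_lever above 1.5 rad and value of joint base_plate above 0.02 rad).
It fails at once if one of the things around the pan is moved more than 30 mm (distance of any of mug, canister, lemon, peeler, glass from where it was at the start of the episode above 0.03 m).
It also fails if it takes over 45 s, if anything falls off the work surface, if the arm or the gripper's body presses on something with over 40 N, if the wrist force passes 120 N, or if a joint passes its speed limit or range.

## Working session

There is one attempt and no reset: what is moved stays moved. The work goes in short steps, Python scripts to look and compute and a tool call to move; the robot and the scene stay as the last step left them, time stands still between calls to the robot, and variables do not carry over. Pictures are saved under pics/ and viewed, about 8 in all and at most 12, crops included, and the job is handed in when it is done.

Besides the shell and the picture viewer there is one more tool, called by a JSON object that holds its "fn" and its "kwargs", one argument or row to a line. apply_moves: Moves the arm, as the interface text tells. Its arguments: {"type":"object","properties":{"motion":{"type":"array"},"squeeze":{"type":"number"}},"required":["motion"]}

```bash
mkdir -p pics; ls
cat > h.py <<'E'
import numpy as np, cv2
from rig import telemetry, get_image, camera_params, close_job, env
def cam(n):
    p=camera_params(n); R=cv2.Rodrigues(np.array(p["rvec"],float))[0]; return p,R,np.array(p["tvec"],float).ravel()
def cloud(n,d):
    p,R,t=cam(n); v,u=np.mgrid[0:480,0:640]
    c=np.stack([(u-p["cx"])/p["fx"]*d,(v-p["cy"])/p["fy"]*d,d],-1)
    w=(c-t)@R; w[d==0]=np.nan; return w
def ray(n,u,v,z):
    p,R,t=cam(n); d=R.T@np.array([(u-p["cx"])/p["fx"],(v-p["cy"])/p["fy"],1]); o=-R.T@t
    return o+d*(z-o[2])/d[2]
E
python3 - <<'E'
from h import *
for n in("scene","top"):
    im,d=get_image(n); np.savez(n,im=im,d=d); cv2.imwrite(f"pics/{n}.png",im[:,:,::-1])
    p,R,t=cam(n); print(n,p,-R.T@t)
s=telemetry.observe(); print(s["position"],s["tool_rot"],s["time_s"],env.tip_extent)
E
```

```text
pics
scene {'fx': 563.7124794331023, 'fy': 563.7124794331023, 'cx': 314.6715691312095, 'cy': 233.46718391309594, 'rvec': array([ 2.31599378, -1.33841797,  0.33304551]), 'tvec': array([-0.2647989 ,  0.44066832,  1.05648756])} [ 0.02741723 -0.30637321  1.13395623]
top {'fx': 528.6288332144987, 'fy': 528.6288332144987, 'cx': 324.6065712592587, 'cy': 239.83993382912607, 'rvec': array([ 2.13826211, -2.12593306,  0.147035  ]), 'tvec': array([0.01714421, 0.54205506, 1.35272432])} [ 0.32574088 -0.00537753  1.4205086 ]
[0.18781584 0.51665997 0.22335887] [[-9.39796342e-01  3.41734283e-01 -7.18349355e-04]
 [ 3.41734912e-01  9.39795721e-01 -1.11931666e-03]
 [ 2.92592774e-04 -1.29741476e-03 -9.99999116e-01]] 0.1 0.017
```

View pics/top.png

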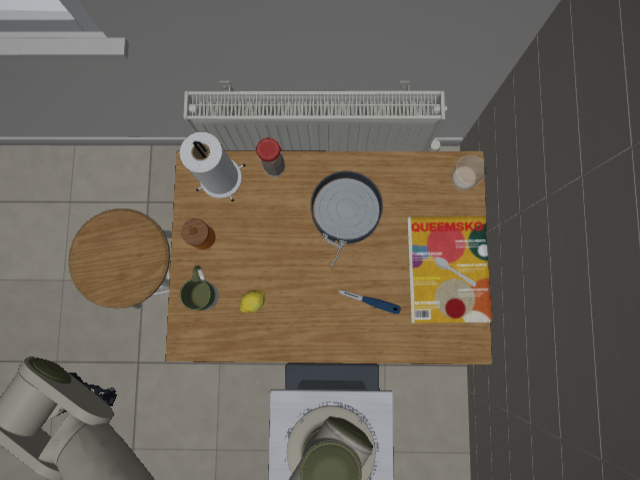

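View pics/scene.png

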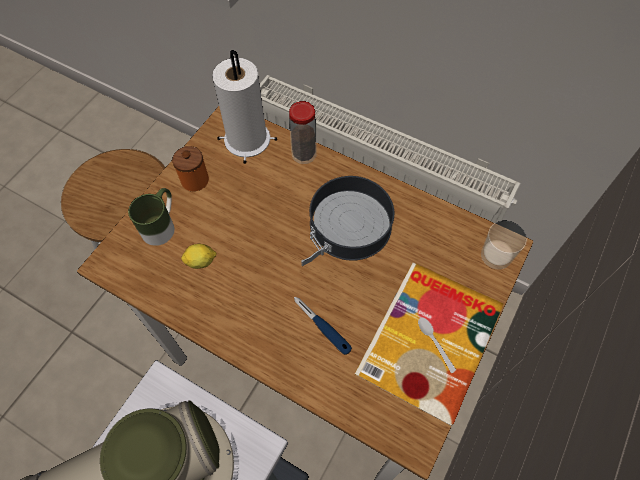

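The top view shows the pan at about (346,208), the lever from (341,243) to (334,265), and the peeler at (370,301). The scene view shows the lever tip near (304,263). Next I'll fit the rim and enlarge the crops.

Run:
```python
from h import *
from scipy.optimize import least_squares
for n in("scene","top"):
    f=np.load(n+".npz"); w=cloud(n,f["d"])
    c0=np.array([0.48,-0.05]) if 0 else ray("top",346,208,.03)[:2]
    r=np.hypot(w[...,0]-c0[0],w[...,1]-c0[1])
    m=(w[...,2]>.056)&(w[...,2]<.068)&(r<.12); P=w[m]
    s=least_squares(lambda x:np.hypot(P[:,0]-x[0],P[:,1]-x[1])-x[2],[*c0,.09],loss="soft_l1",f_scale=.002)
    print(n,"rim",len(P),s.x,np.median(P[:,2]))
    c=s.x[:2]; r=np.hypot(w[...,0]-c[0],w[...,1]-c[1])
    Q=w[(r<.075)&(w[...,2]<.04)]; A=np.c_[Q[:,:2]-c,np.ones(len(Q))]; k=np.linalg.lstsq(A,Q[:,2],rcond=None)[0]
    print("plate grad",k,"dir deg",np.degrees(np.arctan2(k[1],k[0])))
    L=w[(r>.1)&(r<.18)&(w[...,2]>.015)&(w[...,2]<.06)]; 
    print("lever pts",len(L)); print(np.round(L[np.argsort(L[:,0])][::max(1,len(L)//14)],3))
a=np.load("top.npz")["im"][190:280,300:400]; b=np.load("scene.npz")["im"][170:280,290:400]
o=np.hstack([cv2.resize(x,(400,400),interpolation=cv2.INTER_CUBIC) for x in(a[:,:90],b[-100:,:100])])
cv2.imwrite("pics/crop.png",o[:,:,::-1])
```

```text
scene rim 540 [ 0.62862912 -0.03629486  0.09210774] 0.06244262106675624
plate grad [-0.1148785   0.03295363  0.01799411] dir deg 163.99412317647653
lever pts 208
[[ 0.472 -0.001  0.04 ]
 [ 0.476  0.003  0.043]
 [ 0.482 -0.003  0.025]
 [ 0.488 -0.007  0.028]
 [ 0.493 -0.012  0.048]
 [ 0.499 -0.013  0.038]
 [ 0.506 -0.014  0.023]
 [ 0.513 -0.018  0.044]
 [ 0.517 -0.022  0.036]
 [ 0.52  -0.026  0.026]
 [ 0.525 -0.01   0.049]
 [ 0.528 -0.021  0.046]
 [ 0.532 -0.001  0.02 ]
 [ 0.538  0.01   0.019]
 [ 0.541  0.015  0.023]]
top rim 355 [ 0.63202326 -0.03563969  0.0921706 ] 0.0637588489043898
plate grad [-0.11277971  0.0330351   0.01897265] dir deg 163.67379415253546
lever pts 85
[[ 0.476  0.     0.034]
 [ 0.482 -0.002  0.032]
 [ 0.491 -0.005  0.045]
 [ 0.501 -0.01   0.048]
 [ 0.512 -0.015  0.043]
 [ 0.521 -0.023  0.041]
 [ 0.525 -0.02   0.048]
 [ 0.528 -0.012  0.045]
 [ 0.53  -0.012  0.047]
 [ 0.531 -0.01   0.024]
 [ 0.536 -0.002  0.047]
 [ 0.538  0.006  0.049]
 [ 0.541  0.011  0.048]
 [ 0.544  0.019  0.045]
 [ 0.549  0.022  0.047]]
```

View pics/crop.png

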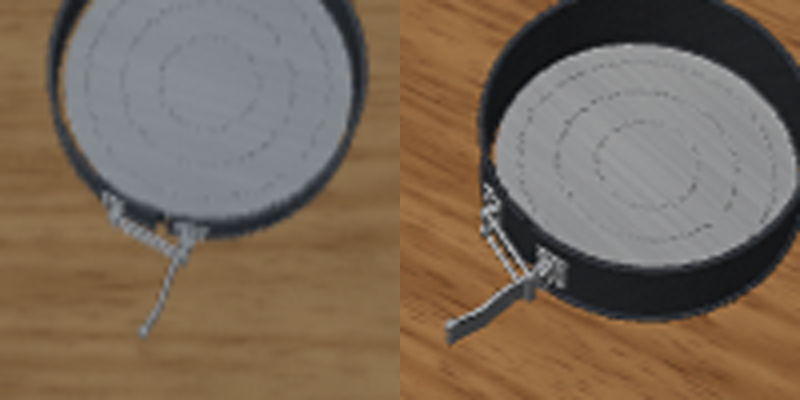

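The crop matches the fit: lever at left centre pointing away from the pan, link wire on its +y side. Both cameras put the pan at about (0.630,-0.036) with yaw about -16°. Predicted lever tip is (0.473,-0.005), seen at (0.474,0). Next, the shift to base_edge and the finger path for the lever.

```bash
cat >> h.py <<'E'
C=np.array([.630,-.036]); yaw=np.radians(-16.2)
RP=np.array([[np.cos(yaw),-np.sin(yaw)],[np.sin(yaw),np.cos(yaw)]])
def to(xy,z):   # cm shift in tool axes
    s=telemetry.observe(); return np.round(100*np.array(s["tool_rot"]).T@(np.array([*xy,z])-s["position"]),2)
def push(phi,r=45,gap=0):
    n=np.array([-np.sin(phi),np.cos(phi)]); h=14.5*abs(np.cos(phi))+11*abs(np.sin(phi))+1.5+gap
    return C+RP@((np.array([-99.5,-14])+r*np.array([-np.cos(phi),-np.sin(phi)])+h*n)/1000)
E
python3 - <<'E'
from h import *
print(C+RP@[-.052,0], to(C+RP@[-.052,0],.22))
for p in(0,.5,1,1.5,1.7): print(push(p))
E
```

```text
[ 0.58006473 -0.02149246] [-55.25 -37.17   0.37]
[0.49179554 0.0062348 ]
[ 0.48239978 -0.01234405]
[ 0.48441243 -0.03725382]
[ 0.50230165 -0.05922805]
[ 0.50955413 -0.0639717 ]
```

{"fn": "apply_moves", "kwargs": {
  "motion": [
    {"tx": -55.2, "ty": -37.2, "tz": 0, "turn": 0, "jaw": -1},
    {"tx": -55.2, "ty": -37.2, "tz": 0, "turn": 0, "jaw": -1},
    {"tx": -55.2, "ty": -37.2, "tz": 0, "turn": 0, "jaw": -1},
    {"tx": -55.2, "ty": -37.2, "tz": 0, "turn": 0, "jaw": -1},
    {"tx": -55.2, "ty": -37.2, "tz": 0, "turn": 0, "jaw": -1}
  ],
  "squeeze": 20
}}

```text
time_s: 0.52
position: [0.3109, 0.3466, 0.2236]
tool_rot: [[-0.94, 0.341, -0.001], [0.341, 0.94, -0.001], [0.001, -0.002, -1.0]]
ft_force: [1.0, 0.6, -0.4]
grip_width: 0.0256
```

{"fn": "apply_moves", "kwargs": {
  "motion": [
    {"tx": -37.8, "ty": -25.4, "tz": 0, "turn": 0, "jaw": -1},
    {"tx": -37.8, "ty": -25.4, "tz": 0, "turn": 0, "jaw": -1},
    {"tx": -37.8, "ty": -25.4, "tz": 0, "turn": 0, "jaw": -1},
    {"tx": -37.8, "ty": -25.4, "tz": 0, "turn": 0, "jaw": -1},
    {"tx": -37.8, "ty": -25.4, "tz": 0, "turn": 0, "jaw": -1}
  ]
}}

```text
time_s: 0.93
position: [0.4338, 0.178, 0.2238]
tool_rot: [[-0.94, 0.341, -0.001], [0.341, 0.94, -0.001], [0.001, -0.002, -1.0]]
ft_force: [0.1, 0.8, -0.3]
grip_width: -0.0001
```

```bash
python3 -c "
from h import *
print(to(C+RP@[-.052,0],.10))"
```

```text
[-20.57 -13.74  12.39]
```

{"fn": "apply_moves", "kwargs": {
  "motion": [
    {"tx": -20.6, "ty": -13.7, "tz": 0, "turn": 0, "jaw": -1},
    {"tx": -20.6, "ty": -13.7, "tz": 0, "turn": 0, "jaw": -1},
    {"tx": -20.6, "ty": -13.7, "tz": 0, "turn": 0, "jaw": -1},
    {"tx": -20.6, "ty": -13.7, "tz": 0, "turn": 0, "jaw": -1},
    {"tx": -20.6, "ty": -13.7, "tz": 0, "turn": 0, "jaw": -1}
  ]
}}

```text
time_s: 1.35
position: [0.5571, 0.01, 0.2236]
tool_rot: [[-0.94, 0.342, -0.002], [0.342, 0.94, -0.001], [0.002, -0.002, -1.0]]
ft_force: [0.5, 0.6, 0.5]
grip_width: -0.0002
```

```bash
python3 -c "
from h import *
print(to(C+RP@[-.052,0],.10))"
```

```text
[-3.26 -2.15 12.35]
```

{"fn": "apply_moves", "kwargs": {
  "motion": [
    {"tx": -3.3, "ty": -2.2, "tz": 0, "turn": 0, "jaw": -1},
    {"tx": -3.3, "ty": -2.2, "tz": 4, "turn": 0, "jaw": -1},
    {"tx": -3.3, "ty": -2.2, "tz": 8, "turn": 0, "jaw": -1},
    {"tx": -3.3, "ty": -2.2, "tz": 12.3, "turn": 0, "jaw": -1},
    {"tx": -3.3, "ty": -2.2, "tz": 12.3, "turn": 0, "jaw": -1}
  ]
}}

```text
time_s: 1.77
position: [0.5764, -0.0215, 0.0933]
tool_rot: [[-0.939, 0.342, -0.016], [0.342, 0.94, 0.002], [0.016, -0.003, -1.0]]
ft_force: [-1.1, -0.3, -1.4]
grip_width: 0.0001
```

Run:
```python
from h import *
print(to(C+RP@[-.052,0],.0235))
im,d=get_image("scene"); cv2.imwrite("pics/s2.png",cv2.resize(im[130:330,230:470],(720,600),interpolation=cv2.INTER_CUBIC)[:,:,::-1])
```

```text
[-0.45  0.15  6.97]
```

View pics/s2.png

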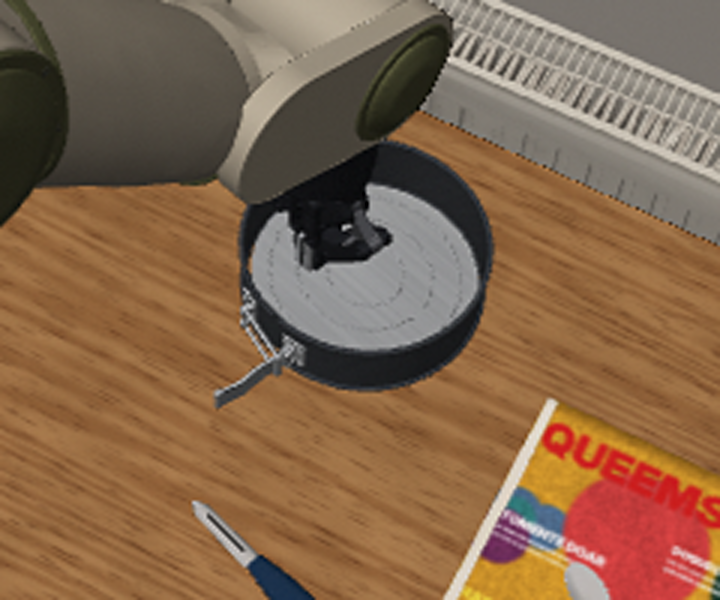

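The view shows the shut gripper above the plate's clasp side (fingers near (320,255)) and inside the ring, with the lever open and clear. Now I'll descend.

{"fn": "apply_moves", "kwargs": {
  "motion": [
    {"tx": -0.4, "ty": 0.1, "tz": 2, "turn": 0, "jaw": -1},
    {"tx": -0.4, "ty": 0.1, "tz": 4, "turn": 0, "jaw": -1},
    {"tx": -0.4, "ty": 0.1, "tz": 4.5, "turn": 0, "jaw": -1},
    {"tx": -0.4, "ty": 0.1, "tz": 4.5, "turn": 0, "jaw": -1}
  ]
}}

```text
time_s: 2.15
position: [0.5824, -0.022, 0.0533]
tool_rot: [[-0.94, 0.342, -0.01], [0.342, 0.94, 0.001], [0.01, -0.003, -1.0]]
ft_force: [0.7, 0.1, 0.3]
grip_width: 0.0
```

```bash
python3 -c "
from h import *
print(to(C+RP@[-.052,0],.0235), telemetry.observe()['ft_force'])"
```

```text
[ 0.21 -0.02  2.98] [0.65589496 0.08698834 0.28192   ]
```

{"fn": "apply_moves", "kwargs": {
  "motion": [
    {"tx": 0.2, "ty": 0, "tz": 0.8, "turn": 0, "jaw": -1},
    {"tx": 0.2, "ty": 0, "tz": 1.4, "turn": 0, "jaw": -1},
    {"tx": 0.2, "ty": 0, "tz": 1.9, "turn": 0, "jaw": -1},
    {"tx": 0.2, "ty": 0, "tz": 2.2, "turn": 0, "jaw": -1},
    {"tx": 0.2, "ty": 0, "tz": 2.2, "turn": 0, "jaw": -1}
  ]
}}

```text
time_s: 2.57
position: [0.5801, -0.0213, 0.031]
tool_rot: [[-0.94, 0.342, -0.011], [0.342, 0.94, 0.001], [0.01, -0.003, -1.0]]
ft_force: [-0.6, -0.2, 0.3]
grip_width: 0.0001
```

{"fn": "apply_moves", "kwargs": {
  "motion": [
    {"tx": 0, "ty": 0, "tz": 0.3, "turn": 0, "jaw": -1},
    {"tx": 0, "ty": 0, "tz": 0.5, "turn": 0, "jaw": -1},
    {"tx": 0, "ty": 0, "tz": 0.6, "turn": 0, "jaw": -1}
  ]
}}

```text
time_s: 2.82
position: [0.58, -0.0213, 0.0247]
tool_rot: [[-0.94, 0.342, -0.011], [0.342, 0.94, 0.001], [0.011, -0.003, -1.0]]
ft_force: [-0.7, -1.3, 0.0]
grip_width: 0.0
```

{"fn": "apply_moves", "kwargs": {
  "motion": [
    {"tx": 0, "ty": 0, "tz": 0.1, "turn": 0, "jaw": -1},
    {"tx": 0, "ty": 0, "tz": 0.15, "turn": 0, "jaw": -1}
  ]
}}

```text
time_s: 2.98
position: [0.5799, -0.0213, 0.0231]
tool_rot: [[-0.94, 0.342, -0.011], [0.342, 0.94, 0.001], [0.011, -0.003, -1.0]]
ft_force: [0.4, 0.1, -0.2]
grip_width: -0.0003
```

{"fn": "apply_moves", "kwargs": {
  "motion": [
    {"tx": 0, "ty": 0, "tz": 0.1, "turn": 0, "jaw": -1},
    {"tx": 0, "ty": 0, "tz": 0.15, "turn": 0, "jaw": -1}
  ]
}}

```text
time_s: 3.15
position: [0.5799, -0.0213, 0.0215]
tool_rot: [[-0.94, 0.342, -0.011], [0.342, 0.94, 0.001], [0.011, -0.003, -1.0]]
ft_force: [0.1, -0.1, 0.5]
grip_width: 0.0001
```

Run:
```python
from h import *
im,d=get_image("scene"); w=cloud("scene",d)
r=np.hypot(w[...,0]-C[0],w[...,1]-C[1]); Q=w[(r<.075)&(w[...,2]<.04)]; k,*_=np.linalg.lstsq(np.c_[Q[:,:2]-C,np.ones(len(Q))],Q[:,2],rcond=None)
print(len(Q),k)
s=telemetry.observe();print(s["position"],s["ft_force"],s["joint_efforts"])
cv2.imwrite("pics/s3.png",cv2.resize(im[150:290,270:438],(720,600),interpolation=cv2.INTER_CUBIC)[:,:,::-1])
```

```text
1628 [-0.11824015  0.03239781  0.01794994]
[ 0.57984064 -0.02131386  0.02145729] [ 1.22657065  0.94170328 -0.04808871] [ 1.66300189e-02 -5.24839318e+01 -1.69261158e+01 -3.90456946e-03
  2.59601144e-02  1.91297192e-05]
```

View pics/s3.png

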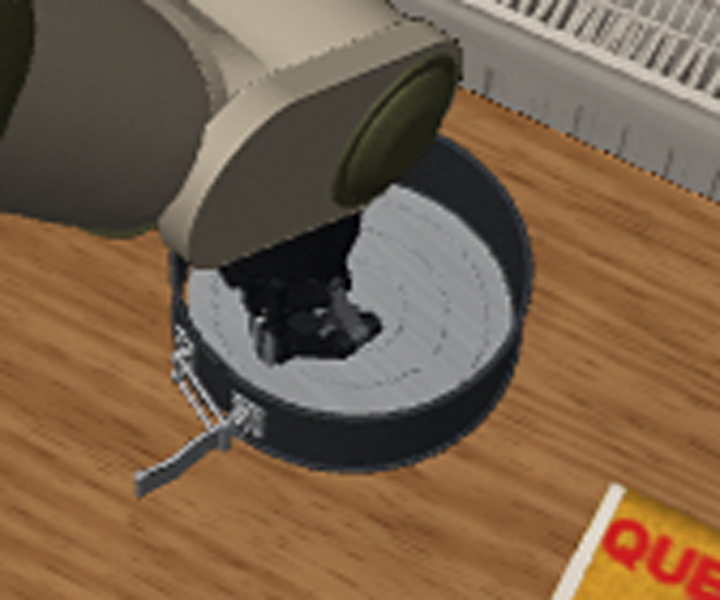

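The plate still reads 0.12 rad although the tip should be at 5 mm. The gripper (dark, near (310,340)) appears to be over the plate without touching it. I'll check the fingers' true height in the depth image.

Run:
```python
from h import *
for n in("scene","top"):
    im,d=get_image(n); w=cloud(n,d)
    dark=im.max(-1)<70
    r=np.hypot(w[...,0]-.58,w[...,1]+.0215)
    m=dark&(r<.06)&(w[...,2]<.2); P=w[m]; P=P[np.argsort(P[:,2])]
    print(n,len(P)); print(np.round(P[::max(1,len(P)//25)],3))
    v,u=np.where(m)
    if n=="scene":
        for row in range(v.min(),v.max()+1,3):
            k=v==row
            if k.any(): print(row,u[k].min(),u[k].max(),np.round(np.median(w[row,u[k]],0),3))
s=telemetry.observe(); print(s["q"],s["position"],s["grip_width"])
```

```text
scene 1071
[[ 0.539 -0.036  0.002]
 [ 0.543 -0.067  0.011]
 [ 0.548  0.006  0.021]
 [ 0.542 -0.064  0.03 ]
 [ 0.547  0.002  0.036]
 [ 0.536 -0.037  0.042]
 [ 0.546 -0.001  0.049]
 [ 0.571 -0.03   0.053]
 [ 0.538 -0.055  0.06 ]
 [ 0.544 -0.004  0.063]
 [ 0.571 -0.012  0.073]
 [ 0.57  -0.037  0.083]
 [ 0.574 -0.045  0.088]
 [ 0.556 -0.054  0.098]
 [ 0.555 -0.061  0.106]
 [ 0.553 -0.06   0.116]
 [ 0.574 -0.074  0.121]
 [ 0.563 -0.032  0.127]
 [ 0.563 -0.058  0.136]
 [ 0.571 -0.056  0.144]
 [ 0.545 -0.021  0.159]
 [ 0.545 -0.03   0.166]
 [ 0.548 -0.037  0.172]
 [ 0.566 -0.057  0.177]
 [ 0.58  -0.058  0.185]
 [ 0.564 -0.053  0.193]]
199 353 353 [ 0.585 -0.058  0.187]
202 347 353 [ 0.574 -0.056  0.189]
205 339 352 [ 0.563 -0.052  0.189]
208 331 351 [ 0.555 -0.047  0.184]
211 323 350 [ 0.551 -0.04   0.172]
214 322 351 [ 0.563 -0.04   0.156]
217 311 351 [ 0.563 -0.035  0.134]
220 311 350 [ 0.562 -0.034  0.124]
223 311 356 [ 0.571 -0.033  0.091]
226 313 357 [ 0.568 -0.036  0.084]
229 315 355 [ 0.558 -0.052  0.104]
232 315 352 [ 0.556 -0.037  0.061]
235 311 322 [0.545 0.001 0.049]
238 317 325 [ 0.545 -0.007  0.042]
241 318 331 [ 0.539 -0.02   0.049]
244 320 338 [ 0.538 -0.037  0.053]
247 331 345 [ 0.539 -0.052  0.052]
250 325 345 [ 0.538 -0.05   0.036]
253 328 345 [ 0.539 -0.05   0.022]
256 334 345 [ 0.541 -0.056  0.01 ]
259 343 343 [ 0.541 -0.065  0.003]
top 1
[[ 0.564 -0.056  0.142]]
[-13.7423423   37.3197825   84.10160211  -0.10698117  59.21204097
 -83.71182258] [ 0.57989819 -0.02129277  0.02157531] -0.0003960058364969852
```

Run:
```python
from h import *
p,R,t=cam("scene"); K=np.array([[p["fx"],0,p["cx"]],[0,p["fy"],p["cy"]],[0,0,1]])
s=telemetry.observe(); A=np.array(s["tool_rot"]);T=np.array(s["position"])
for z in(.017,0,-.02,-.04):
    for y in (-.0145,.0145):
        w=T+A@[0.011,y,z]; q=K@(R@w+t); print(z,y,np.round(w,3),np.round(q[:2]/q[2],1))
im,d=get_image("scene"); w=cloud("scene",d)
for v in range(214,240,2): print(v,[f"{1000*w[v,u,2]:.0f}" for u in range(318,364,3)])
cv2.imwrite("pics/s4.png",cv2.resize(im[205:245,310:370],(780,520),interpolation=cv2.INTER_CUBIC)[:,:,::-1])
```

```text
0.017 -0.0145 [ 0.564 -0.031  0.005] [334.7 244. ]
0.017 0.0145 [ 0.574 -0.004  0.005] [326.4 235.5]
0 -0.0145 [ 0.565 -0.031  0.022] [334.9 240.4]
0 0.0145 [ 0.575 -0.004  0.022] [326.5 231.8]
-0.02 -0.0145 [ 0.565 -0.031  0.042] [335.1 236. ]
-0.02 0.0145 [ 0.575 -0.004  0.042] [326.6 227.3]
-0.04 -0.0145 [ 0.565 -0.031  0.062] [335.3 231.5]
-0.04 0.0145 [ 0.575 -0.004  0.062] [326.7 222.8]
214 ['21', '21', '101', '112', '162', '165', '169', '168', '160', '152', '148', '144', '17', '15', '12', '14']
216 ['23', '23', '87', '108', '100', '137', '136', '138', '152', '149', '138', '137', '15', '18', '15', '15']
218 ['22', '25', '19', 'nan', '92', '132', '126', '131', '143', '144', '136', '19', '16', '18', '15', '15']
220 ['24', '22', '23', '79', '80', '114', '115', '124', '132', '139', '131', '133', '18', '17', '16', '16']
222 ['22', '32', '24', '75', '76', '105', '102', '84', '84', '18', '130', '128', '17', '13', '15', '14']
224 ['23', '26', '26', '24', '67', '96', '92', '82', '84', '112', 'nan', '130', '120', '125', '19', '14']
226 ['24', '26', '22', '24', '60', '76', '80', '80', '89', '118', '120', '127', '123', '121', '17', '17']
228 ['26', '24', '25', '21', '55', '67', '73', '93', '102', '115', '122', '119', '123', '117', '15', '16']
230 ['28', '26', 'nan', '23', '46', '54', '58', '85', '98', '108', '120', '123', '120', '20', '17', '19']
232 ['62', '25', '26', '25', '37', '46', '49', '79', '90', '102', '115', '115', '21', '21', '17', '16']
234 ['51', '60', '24', '26', '24', '38', '46', '22', '24', '22', '25', '20', '17', '19', '18', '17']
236 ['39', '52', '24', '25', '24', '21', '24', '22', '20', '26', '21', '24', '19', '21', '21', '15']
238 ['32', '40', '63', '27', '29', '28', '24', '26', '25', '23', '19', '25', '21', '20', '27', '25']
```

View pics/s4.png

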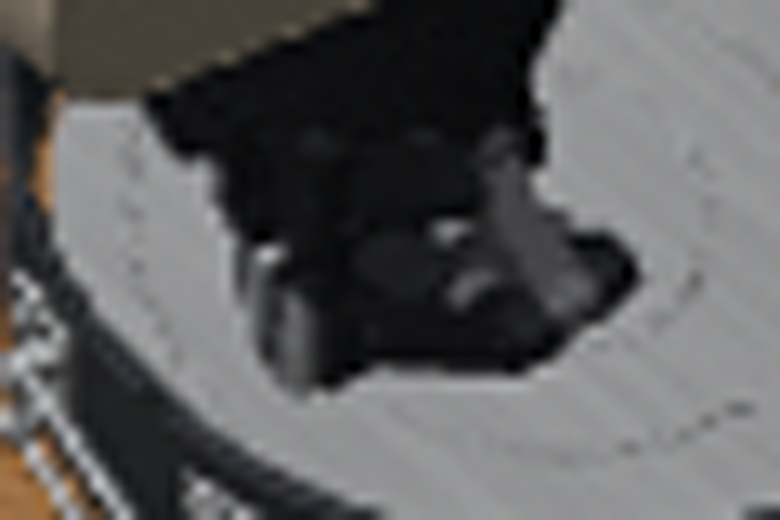

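The crop shows the lowest finger point near (332,235), where the depth gives z of about 0.036. That is about 30 mm above what TCP plus tip_extent predicts, so the plate hasn't been touched yet. I'll trust the images and go on down in small steps, watching the force.

{"fn": "apply_moves", "kwargs": {
  "motion": [
    {"tx": 0, "ty": 0, "tz": 0.3, "turn": 0, "jaw": -1},
    {"tx": 0, "ty": 0, "tz": 0.6, "turn": 0, "jaw": -1},
    {"tx": 0, "ty": 0, "tz": 0.8, "turn": 0, "jaw": -1},
    {"tx": 0, "ty": 0, "tz": 0.8, "turn": 0, "jaw": -1}
  ]
}}

```text
time_s: 3.68
position: [0.5797, -0.0212, 0.0132]
tool_rot: [[-0.94, 0.342, -0.012], [0.342, 0.94, 0.001], [0.011, -0.003, -1.0]]
ft_force: [0.4, 0.6, 0.4]
grip_width: 0.0002
```

```bash
cat >> h.py <<'E'
def check():
    im,d=get_image("scene"); w=cloud("scene",d)
    r=np.hypot(w[...,0]-C[0],w[...,1]-C[1]); m=(r<.075)&(w[...,2]<.033)&(im.min(-1)>90); Q=w[m]
    k,*_=np.linalg.lstsq(np.c_[Q[:,:2]-C,np.ones(len(Q))],Q[:,2],rcond=None)
    g=(im.max(-1)<110)&(np.hypot(w[...,0]-.58,w[...,1]+.0215)<.03)
    s=telemetry.observe()
    print("tilt",np.hypot(*k[:2]),k[2],"finger low z",np.sort(w[g][:,2])[:12].round(3),"F",np.round(s["ft_force"],1),s["position"],s["time_s"])
    return im
E
python3 -c "
from h import *
check()"
```

```text
tilt 0.09359192658321844 0.015828125195945248 finger low z [0.018 0.019 0.019 0.019 0.019 0.023 0.023 0.026 0.026 0.026 0.026 0.028] F [-0.9  0.2  0.5] [ 0.57974354 -0.02129001  0.01336071] 3.7333
```

{"fn": "apply_moves", "kwargs": {
  "motion": [
    {"tx": 0, "ty": 0, "tz": 0.2, "turn": 0, "jaw": -1},
    {"tx": 0, "ty": 0, "tz": 0.4, "turn": 0, "jaw": -1},
    {"tx": 0, "ty": 0, "tz": 0.5, "turn": 0, "jaw": -1}
  ]
}}

```text
time_s: 3.98
position: [0.5794, -0.0212, 0.0081]
tool_rot: [[-0.94, 0.342, -0.012], [0.342, 0.94, 0.001], [0.012, -0.003, -1.0]]
ft_force: [-1.7, 0.6, 3.0]
grip_width: -0.0
```

```bash
python3 -c "
from h import *
check()"
```

```text
tilt 0.06095883165298974 0.01266592292107515 finger low z [0.014 0.014 0.016 0.016 0.017 0.018 0.019 0.022 0.024 0.024 0.025 0.025] F [-0.6  0.2  1.6] [ 0.57940098 -0.02118447  0.00799409] 4.0333
```

The plate is moving down with about 3 N on the finger, and the tip really sits about 7 mm above the reported TCP z, so that reading is off by about 24 mm. Continuing to the stop.

{"fn": "apply_moves", "kwargs": {
  "motion": [
    {"tx": 0, "ty": 0, "tz": 0.2, "turn": 0, "jaw": -1},
    {"tx": 0, "ty": 0, "tz": 0.4, "turn": 0, "jaw": -1},
    {"tx": 0, "ty": 0, "tz": 0.6, "turn": 0, "jaw": -1}
  ]
}}

```text
time_s: 4.28
position: [0.5791, -0.0211, 0.0018]
tool_rot: [[-0.94, 0.342, -0.013], [0.342, 0.94, 0.001], [0.012, -0.003, -1.0]]
ft_force: [-2.4, 0.8, 3.3]
grip_width: 0.0003
```

```bash
python3 -c "
from h import *
check()"
```

```text
tilt 0.022231706280184775 0.009002919909021528 finger low z [0.007 0.007 0.008 0.008 0.009 0.009 0.01  0.011 0.011 0.012 0.014 0.018] F [-1.7  0.2  1.8] [ 0.57910841 -0.02110452  0.00139625] 4.3333
```

{"fn": "apply_moves", "kwargs": {
  "motion": [
    {"tx": 0, "ty": 0, "tz": 0.15, "turn": 0, "jaw": -1},
    {"tx": 0, "ty": 0, "tz": 0.3, "turn": 0, "jaw": -1}
  ]
}}

```text
time_s: 4.5
position: [0.5792, -0.0211, -0.0012]
tool_rot: [[-0.94, 0.342, -0.012], [0.342, 0.94, 0.001], [0.012, -0.003, -1.0]]
ft_force: [-7.5, 1.8, 23.4]
grip_width: -0.0
```

{"fn": "apply_moves", "kwargs": {
  "motion": [
    {"tx": 0, "ty": 0, "tz": 0.1, "turn": 0, "jaw": -1},
    {"tx": 0, "ty": 0, "tz": 0.1, "turn": 0, "jaw": -1}
  ]
}}

```text
time_s: 4.67
position: [0.5792, -0.0211, -0.0011]
tool_rot: [[-0.94, 0.341, -0.012], [0.341, 0.94, 0.001], [0.011, -0.003, -1.0]]
ft_force: [-5.9, 1.7, 14.0]
grip_width: 0.0004
```

```bash
python3 -c "
from h import *
check()"
```

```text
tilt 0.0010821697601806806 0.00736522797556844 finger low z [0.005 0.005 0.007 0.007 0.007 0.008 0.009 0.011 0.014 0.014 0.014 0.015] F [-6.3  0.8 14.8] [ 0.57919174 -0.02110063 -0.00111972] 4.7167
```

The plate is flat (fitted tilt 0.001 rad, 14 N on the stop). Now I'll lift and go to the clasp side.

{"fn": "apply_moves", "kwargs": {
  "motion": [
    {"tx": 0, "ty": 0, "tz": -4, "turn": 0, "jaw": -1},
    {"tx": 0, "ty": 0, "tz": -8, "turn": 0, "jaw": -1},
    {"tx": 0, "ty": 0, "tz": -10, "turn": 0, "jaw": -1},
    {"tx": 0, "ty": 0, "tz": -10, "turn": 0, "jaw": -1}
  ]
}}

```text
time_s: 5.05
position: [0.5829, -0.0218, 0.1036]
tool_rot: [[-0.94, 0.341, -0.002], [0.341, 0.94, -0.001], [0.002, -0.002, -1.0]]
ft_force: [0.3, -0.1, -0.7]
grip_width: 0.0004
```

Run:
```python
from h import *
check(); print(to(push(0,45,22),.10), push(0,45,22))
```

```text
tilt 0.0028675081500719947 0.007291428435598507 finger low z [0.005 0.007 0.007 0.008 0.113 0.115 0.116 0.117 0.118 0.118 0.118 0.121] F [ 1.2 -0.1 -1.1] [ 0.58163771 -0.02153293  0.10080751] 5.1
[9.54 1.74 0.14] [0.49793335 0.02736126]
```

{"fn": "apply_moves", "kwargs": {
  "motion": [
    {"tx": 4, "ty": 0.9, "tz": 0, "turn": 0, "jaw": -1},
    {"tx": 8, "ty": 1.7, "tz": 0, "turn": 0, "jaw": -1},
    {"tx": 9.5, "ty": 1.7, "tz": 0, "turn": 0, "jaw": -1},
    {"tx": 9.5, "ty": 1.7, "tz": 3, "turn": 0, "jaw": -1},
    {"tx": 9.5, "ty": 1.7, "tz": 4, "turn": 0, "jaw": -1}
  ]
}}

```text
time_s: 5.52
position: [0.4955, 0.0276, 0.0584]
tool_rot: [[-0.94, 0.341, -0.011], [0.341, 0.94, 0.001], [0.01, -0.003, -1.0]]
ft_force: [0.2, -0.1, -1.0]
grip_width: -0.0003
```

Run:
```python
from h import *
im=check(); print(to(push(0,45,22),.010))
cv2.imwrite("pics/s5.png",cv2.resize(im[150:290,270:438],(720,600),interpolation=cv2.INTER_CUBIC)[:,:,::-1])
w=cloud("scene",get_image("scene")[1]); m=(np.hypot(w[...,0]-.498,w[...,1]-.027)<.03)&(w[...,2]>.055)&(w[...,2]<.09); print(w[m].round(3)[:40:2])
```

```text
tilt 0.001346901796182907 0.00731505513602738 finger low z [0.005 0.005 0.006 0.009] F [-1.   0.3 -2.1] [0.49535172 0.02744946 0.05730537] 5.5667
[-0.31  0.1   4.73]
[[0.488 0.039 0.086]
 [0.486 0.036 0.079]
 [0.484 0.029 0.088]
 [0.487 0.026 0.087]
 [0.488 0.034 0.073]
 [0.485 0.027 0.084]
 [0.486 0.023 0.086]
 [0.484 0.032 0.076]
 [0.483 0.026 0.083]
 [0.486 0.023 0.083]
 [0.488 0.019 0.082]
 [0.483 0.026 0.079]
 [0.487 0.024 0.074]
 [0.487 0.018 0.081]
 [0.484 0.027 0.073]
 [0.486 0.023 0.073]
 [0.485 0.018 0.079]]
```

View pics/s5.png

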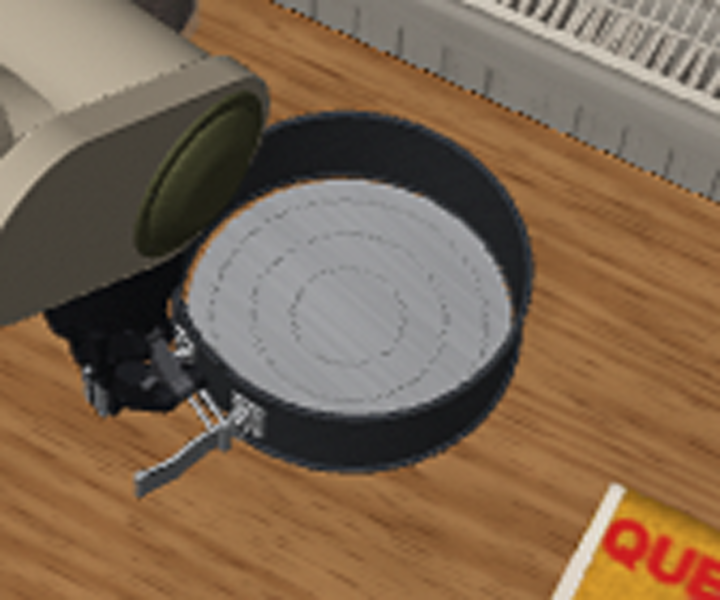

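The plate lies flat and the gripper is beside the lever on its +y side ((120,390) in the picture), with the lever end at (140,488). Now I'll lower it beside the lever.

{"fn": "apply_moves", "kwargs": {
  "motion": [
    {"tx": -0.1, "ty": 0.1, "tz": 2, "turn": 0, "jaw": -1},
    {"tx": -0.1, "ty": 0.1, "tz": 3.5, "turn": 0, "jaw": -1},
    {"tx": -0.1, "ty": 0.1, "tz": 4.2, "turn": 0, "jaw": -1},
    {"tx": -0.1, "ty": 0.1, "tz": 4.2, "turn": 0, "jaw": -1}
  ]
}}

```text
time_s: 5.95
position: [0.4964, 0.0278, 0.0155]
tool_rot: [[-0.94, 0.342, -0.015], [0.342, 0.94, 0.001], [0.014, -0.004, -1.0]]
ft_force: [-1.1, -0.2, 0.2]
grip_width: 0.0001
```

Run:
```python
from h import *
print(telemetry.observe()["ft_force"])
for p in(0,.3,.6,.9,1.2,1.5,1.7,1.85): print(p,to(push(p,45),.015))
```

```text
[-1.05444546 -0.20395198  0.19731299]
0 [-0.3  -2.19  0.06]
0.3 [-0.03 -3.36  0.07]
0.6 [-0.14 -4.72  0.07]
0.9 [-0.76 -6.1   0.07]
1.2 [-1.92 -7.27  0.05]
1.5 [-3.52 -7.98  0.03]
1.7 [-4.37 -8.18  0.02]
1.85 [-4.91 -8.27  0.02]
```

{"fn": "apply_moves", "kwargs": {
  "motion": [
    {"tx": -0.2, "ty": -1.5, "tz": 0, "turn": 0, "jaw": -1},
    {"tx": -0.2, "ty": -2.4, "tz": 0, "turn": 0, "jaw": -1},
    {"tx": 0, "ty": -3.3, "tz": 0, "turn": 0, "jaw": -1},
    {"tx": -0.1, "ty": -4.1, "tz": 0, "turn": 0, "jaw": -1},
    {"tx": -0.1, "ty": -4.7, "tz": 0, "turn": 0, "jaw": -1}
  ]
}}

```text
time_s: 6.37
position: [0.4815, -0.0176, 0.0163]
tool_rot: [[-0.94, 0.342, -0.014], [0.342, 0.94, 0.001], [0.013, -0.004, -1.0]]
ft_force: [1.4, 1.4, -0.2]
grip_width: 0.0001
```

Run:
```python
from h import *
im=check()
for p in(.6,.75,.9,1.05,1.2,1.35,1.5,1.6,1.7,1.85): print(p,to(push(p,45),.015))
cv2.imwrite("pics/s6.png",cv2.resize(im[150:290,270:438],(720,600),interpolation=cv2.INTER_CUBIC)[:,:,::-1])
```

```text
tilt 0.0023193100091466403 0.0072358805341532 finger low z [0.006 0.006 0.009] F [1.8 0.1 0.1] [ 0.4811861  -0.0181028   0.01612041] 6.4167
0.6 [-0.01  0.12  0.11]
0.75 [-0.25 -0.58  0.11]
0.9 [-0.63 -1.26  0.11]
1.05 [-1.15 -1.89  0.1 ]
1.2 [-1.79 -2.43  0.1 ]
1.35 [-2.55 -2.86  0.09]
1.5 [-3.39 -3.14  0.08]
1.6 [-3.91 -3.25  0.07]
1.7 [-4.24 -3.34  0.07]
1.85 [-4.78 -3.42  0.06]
```

View pics/s6.png

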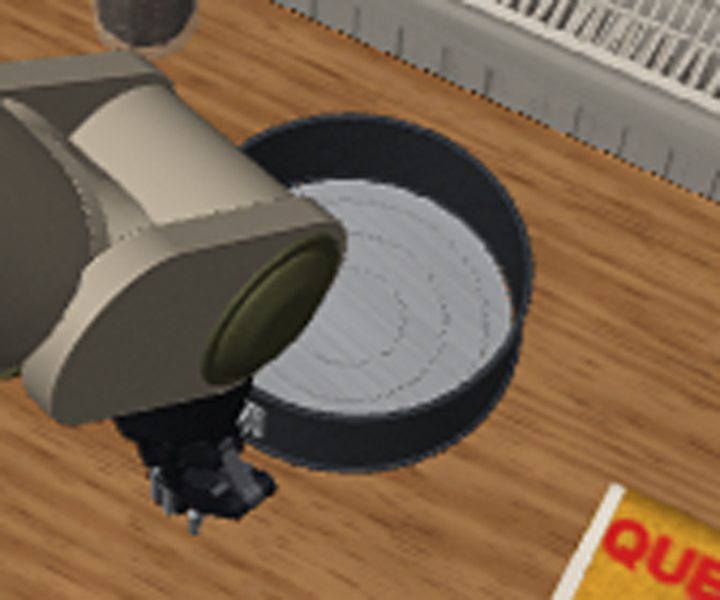

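The lever tip has moved to (195,520), just past the finger, so it is being pushed round (about 0.6 rad). The pan hasn't moved. Continuing along the arc.

{"fn": "apply_moves", "kwargs": {
  "motion": [
    {"tx": -0.3, "ty": -0.6, "tz": 0, "turn": 0, "jaw": -1},
    {"tx": -0.6, "ty": -1.3, "tz": 0, "turn": 0, "jaw": -1},
    {"tx": -1.1, "ty": -1.9, "tz": 0, "turn": 0, "jaw": -1},
    {"tx": -1.8, "ty": -2.4, "tz": 0, "turn": 0, "jaw": -1},
    {"tx": -2.5, "ty": -2.9, "tz": 0, "turn": 0, "jaw": -1}
  ]
}}

```text
time_s: 6.83
position: [0.4952, -0.0547, 0.0159]
tool_rot: [[-0.939, 0.343, -0.014], [0.343, 0.939, 0.001], [0.014, -0.004, -1.0]]
ft_force: [0.4, 0.4, 0.2]
grip_width: -0.0001
```

Run:
```python
from h import *
im=check()
for p in(1.2,1.35,1.5,1.6,1.7,1.85): print(p,to(push(p,45),.015))
```

```text
tilt 0.005026534699432017 0.007621289643691687 finger low z [0.286 0.293 0.297 0.301 0.308 0.308 0.308 0.311] F [ 1.2 -1.6 -0.2] [ 0.49645428 -0.05599961  0.0159728 ] 6.8833
1.2 [0.94 0.61 0.11]
1.35 [0.18 0.18 0.1 ]
1.5 [-0.66 -0.1   0.09]
1.6 [-1.17 -0.21  0.08]
1.7 [-1.51 -0.3   0.08]
1.85 [-2.04 -0.38  0.07]
```

{"fn": "apply_moves", "kwargs": {
  "motion": [
    {"tx": -0.6, "ty": -0.1, "tz": 0, "turn": 0, "jaw": -1},
    {"tx": -1.1, "ty": -0.2, "tz": 0, "turn": 0, "jaw": -1},
    {"tx": -1.6, "ty": -0.3, "tz": 0, "turn": 0, "jaw": -1},
    {"tx": -1.7, "ty": -0.3, "tz": 0, "turn": 0, "jaw": -1}
  ]
}}

```text
time_s: 7.22
position: [0.5123, -0.0651, 0.0157]
tool_rot: [[-0.939, 0.343, -0.012], [0.343, 0.939, -0.0], [0.011, -0.004, -1.0]]
ft_force: [-0.5, 0.5, 0.5]
grip_width: -0.0001
```

{"fn": "apply_moves", "kwargs": {
  "motion": [
    {"tx": 2, "ty": 0, "tz": 0, "turn": 0, "jaw": -1},
    {"tx": 4, "ty": 0, "tz": -1, "turn": 0, "jaw": -1},
    {"tx": 5, "ty": 0, "tz": -5, "turn": 0, "jaw": -1},
    {"tx": 5, "ty": 3, "tz": -9, "turn": 0, "jaw": -1},
    {"tx": 5, "ty": 7, "tz": -13, "turn": 0, "jaw": -1}
  ]
}}

```text
time_s: 7.63
position: [0.4847, 0.0028, 0.1315]
tool_rot: [[-0.938, 0.346, -0.012], [0.346, 0.938, -0.0], [0.011, -0.005, -1.0]]
ft_force: [1.8, -0.3, -0.3]
grip_width: 0.0002
```

{"fn": "apply_moves", "kwargs": {
  "motion": [
    {"tx": 2, "ty": 4, "tz": -2, "turn": 0, "jaw": -1},
    {"tx": 4, "ty": 8, "tz": -4, "turn": 0, "jaw": -1},
    {"tx": 4, "ty": 12, "tz": -4, "turn": 0, "jaw": -1},
    {"tx": 4, "ty": 16, "tz": -4, "turn": 0, "jaw": -1},
    {"tx": 4, "ty": 16, "tz": -4, "turn": 0, "jaw": -1}
  ]
}}

```text
time_s: 8.05
position: [0.5035, 0.1716, 0.1719]
tool_rot: [[-0.94, 0.342, -0.01], [0.342, 0.94, 0.001], [0.009, -0.002, -1.0]]
ft_force: [0.5, -0.5, -0.7]
grip_width: 0.0002
```

Run:
```python
from h import *
from scipy.optimize import least_squares
im=check()
cv2.imwrite("pics/s7.png",cv2.resize(im,(800,600))[:,:,::-1])
im,d=get_image("scene"); w=cloud("scene",d); r=np.hypot(w[...,0]-C[0],w[...,1]-C[1])
P=w[(w[...,2]>.056)&(w[...,2]<.068)&(r<.115)]
print(least_squares(lambda x:np.hypot(P[:,0]-x[0],P[:,1]-x[1])-x[2],[*C,.09],loss="soft_l1",f_scale=.002).x)
cv2.imwrite("pics/s8.png",cv2.resize(im[170:290,280:420],(700,600),interpolation=cv2.INTER_CUBIC)[:,:,::-1])
```

```text
tilt 0.0019242672555723082 0.007255467614448401 finger low z [0.006 0.007 0.007 0.012] F [-0.3 -0.3 -0.7] [0.50338429 0.17077903 0.17130179] 8.1
[ 0.62811448 -0.03777906  0.09114247]
```

View pics/s8.png

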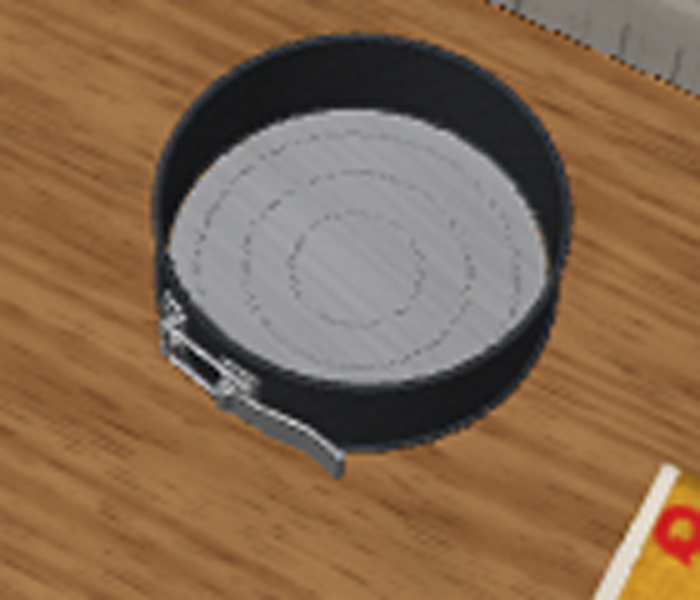

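View pics/s7.png

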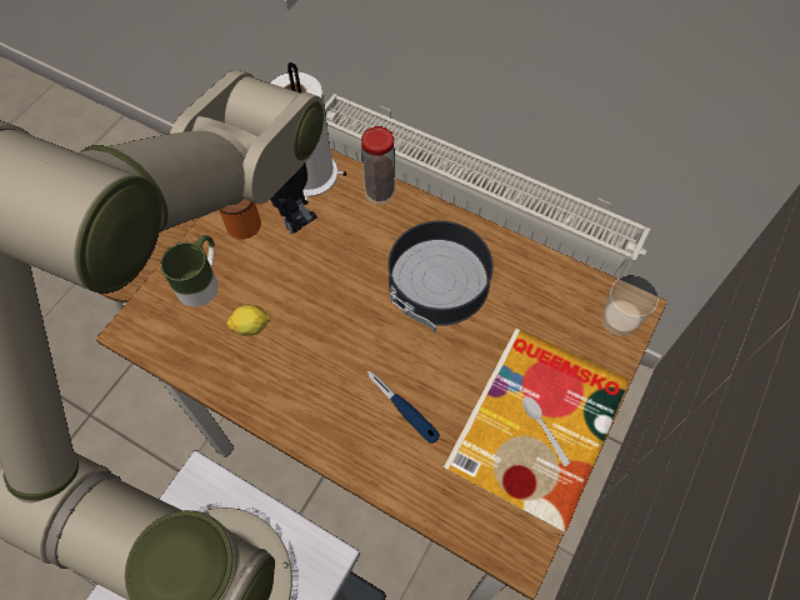

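The lever now lies along the ring, from (225,385) to (338,465) in the crop. The other things are in place. I'll check the lever angle numerically.

Run:
```python
from h import *
im,d=get_image("scene"); w=cloud("scene",d)
P=np.array([.6281,-.0377])
q=(w[...,:2]-P)@RP*1000; r=np.hypot(q[...,0],q[...,1])
m=(r>97)&(r<150)&(w[...,2]>.018)&(w[...,2]<.05)&(q[...,0]<-40)&(q[...,1]<-20)
L=q[m]; L=L[np.argsort(L[:,1])]; print(len(L)); print(L[::6].round(0).tolist())
t=L[:8].mean(0)-[-99.5,-14]; print("tip angle",np.arctan2(-t[1],-t[0]),np.hypot(*t))
for ph in(0,1.5,1.92): print(ph,[-99.5-60*np.cos(ph),-14-60*np.sin(ph)])
```

```text
133
[[-87.0, -76.0], [-89.0, -75.0], [-90.0, -73.0], [-90.0, -69.0], [-89.0, -66.0], [-89.0, -63.0], [-90.0, -61.0], [-90.0, -58.0], [-90.0, -55.0], [-91.0, -52.0], [-89.0, -50.0], [-92.0, -47.0], [-93.0, -45.0], [-95.0, -43.0], [-94.0, -40.0], [-95.0, -38.0], [-96.0, -36.0], [-96.0, -33.0], [-98.0, -29.0], [-99.0, -26.0], [-98.0, -25.0], [-98.0, -22.0], [-99.0, -20.0]]
tip angle 1.7594413071638737 62.33682615356801
0 [np.float64(-159.5), np.float64(-14.0)]
1.5 [np.float64(-103.74423210006218), np.float64(-73.84969919624326)]
1.92 [np.float64(-78.97102093094611), np.float64(-70.37872842111949)]
```

The scene view gives 1.76 rad. The same method read -0.08 at the open position, and it sees the outer face of a curved strip. I'll cross-check against the top camera and the earlier open reading.

Run:
```python
from h import *
def an(n,im,d,P,shut):
    w=cloud(n,d); q=(w[...,:2]-P)@RP*1000; r=np.hypot(q[...,0],q[...,1])
    m=(r>98)&(r<165)&(w[...,2]>.02)&(w[...,2]<.05)&((q[...,1]<-20)&(q[...,0]<-40) if shut else (q[...,0]<-110))
    t=q[m]-[-99.5,-14]; a=np.arctan2(-t[:,1],-t[:,0]); R=np.hypot(*t.T)
    for lo,hi in((15,25),(25,35),(35,45),(45,55),(55,66)):
        k=(R>lo)&(R<hi); print(n,shut,lo,hi,k.sum(),np.round(np.median(a[k]),3) if k.any() else None)
f=np.load("scene.npz"); an("scene",f["im"],f["d"],np.array([.6286,-.0363]),0)
an("scene",*get_image("scene"),np.array([.6281,-.0377]),1)
f=np.load("top.npz"); an("top",f["im"],f["d"],np.array([.632,-.0356]),0)
im,d=get_image("top"); an("top",im,d,np.array([.632,-.037]),1)
cv2.imwrite("pics/t2.png",cv2.resize(im[165:275,295:405],(600,600),interpolation=cv2.INTER_CUBIC)[:,:,::-1])
```

```text
scene 0 15 25 17 -0.04
scene 0 25 35 20 -0.018
scene 0 35 45 25 -0.037
scene 0 45 55 22 -0.084
scene 0 55 66 17 -0.09
scene 1 15 25 21 1.735
scene 1 25 35 23 1.769
scene 1 35 45 23 1.81
scene 1 45 55 19 1.789
scene 1 55 66 20 1.769
top 0 15 25 6 -0.029
top 0 25 35 4 -0.029
top 0 35 45 7 -0.039
top 0 45 55 4 -0.077
top 0 55 66 6 -0.121
top 1 15 25 8 1.711
top 1 25 35 8 1.778
top 1 35 45 6 1.795
top 1 45 55 10 1.77
top 1 55 66 8 1.741
```

View pics/t2.png

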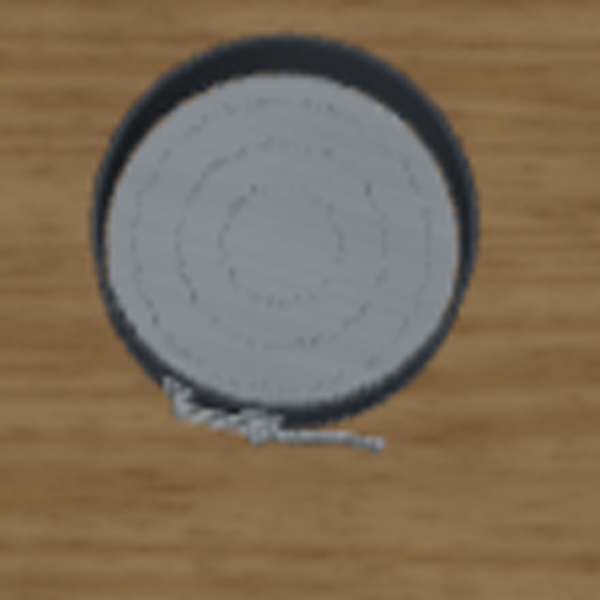

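The change in lever angle from open to shut is 1.85–1.87 rad. Allowing for the strip thickness (each view sees the opposite face, about +0.05) that gives roughly 1.9. The lever is past the dead point and at rest, and a spring-loaded lever stops only at 0 or 1.92. The top view agrees, so I'm handing in.

```bash
python3 -c "
from h import *
print(close_job())"
```

```text
the job is handed in; nothing more can be done
None
```

I pressed the base plate flat with the shut fingertips, then pushed the clasp lever round past its dead point. I withdrew the arm and handed the job in at about 8 s of the 45 s limit.

**Plate:** the fitted tilt went from 0.12 rad to about 0.002 rad (limit 0.015). I saw a clear stop force, peaking at about 23 N, while the clasp was still open.

**Pan and surroundings:** the pan centre moved about 2 mm and the pan stands flat. The other objects look undisturbed in the final picture, though I did not measure them. The gripper is well clear.

**Lever angle, not directly confirmed:** the depth images gave 1.74–1.81 rad over the outer part of the strip, below the required 1.85. The same method read the open lever about 0.04–0.12 rad low. Corrected for that and for the strip thickness, I put it at about 1.9 rad. It stays at rest beyond the dead point, and both cameras show it along the ring.

**Fingertip height mismatch:** the fingertips really stood about 24 mm higher than the reported tool position plus the stated tip length implied. I worked from the depth images and the force readings instead.

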